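# Clear and level a sprung equipment shelf

## Task

Clear the two wood packing offcuts off the equipment shelf into the grey bin, then lay the spirit level flat on the shelf, vial up, along the line from the pivot rail to the black levelling knob, and let go of it. Then grip the levelling knob, press it down until the shelf is seated firmly on its foot, and turn it while pressed until the bubble rests between the two marks; finish while still gripping the knob and pressing it down, with the bubble centred. Leave everything else on the bench and shelf where it is.

Things in the scene. Friction and masses are not known exactly. Their poses are not given: they have to be found in the camera images.
- mount: fixed frame of the grey sheet-metal equipment shelf. Origin on the bench under the middle of the shelf; x is along the shelf's depth (200 mm), y along its length (310 mm), from the knob end (-y) to the pivot rail end (+y). The shelf's plate is 5 mm thick, its top about 60 mm above the bench; it swings about a level pivot parallel to x at y = +140 mm, 50 mm up
- shelf_spot (a point): a point on the top face of the shelf's plate (moves with it), at x = -15 mm, y = +40 mm of the mount: a good place for the middle of the level's underside. Its x, y axes are those of the mount, tilted with the shelf
- knob_grip (a point): on the axis of the black levelling knob, 18 mm above the flange. The knob stands upright on the shelf at x = 0, y = -120 mm of the mount: a round flange 60 mm across and 10 mm thick, and on it an upright wing 56 mm long, 14 mm thick and 32 mm tall (its top is 42 mm above the shelf, 14 mm above this point). The point's x axis runs along the wing, z up. Fingers that straddle the wing can press on the flange
- knob (a joint): turn of the knob in rad, positive clockwise seen from above; starts near 0 (wing along the mount's x), range -0.6 to 2.6. Clockwise screws the foot out and lifts the knob end of the shelf by about 2.1 mm per rad, which moves the bubble about 14 mm per rad. It takes about 0.15 N m. At the start the knob end is too low (once pressed) and needs 0.5 to 1.5 rad clockwise
- seat (a joint): how far the shelf has sprung up off its foot, rad, at the pivot: 0 = pressed down and seated on the foot, 0.018 = sprung up (4.7 mm at the knob), which it always is unless pressed. Seating it takes some 5 to 8 N on the knob; a few N more keep it seated. The bubble shows the true setting only when seated (0)
- level: spirit level: aluminium bar 150 mm long (x), 24 mm wide (y), 38 mm high, 0.28 kg, with black ends and a vial on its top face. Origin at the centre of its underside, z up, lying on the bench at one side of the shelf at the start
- bubble (a joint): position of the bubble along the level's own x, m; 0 = centred, range +-0.030. The bubble is 17 mm long, the two black marks on the vial are 25 mm apart, so it is between them within +-4 mm. It goes to the higher end and settles in about 1.2 s
- offcut_a: stepped wood packing offcut on the shelf: 44 mm (x) by 34 mm (y), 24 mm high, 42 mm high over its -x half. Origin at the centre of the underside
- offcut_b: wood packing offcut on the shelf: block 36 mm (x) by 30 mm (y), 36 mm high, with a low toe 14 mm high out to x = +32 mm. Origin at the centre of the block's underside
- bin: fixed grey open bin on the bench at the other side of the shelf from the level, 180 mm (x) by 160 mm (y), 80 mm high, walls and floor 4 mm. Origin under its centre
- converter: small dark steel box 34 x 50 x 22 mm standing on a back corner of the shelf; leave alone
- screwdriver: screwdriver lying on the bench behind the shelf; leave alone
- tape: black tape roll core, ring 96 mm across, 20 mm high, on the bench behind; leave alone
- nut_cup: white cup 72 mm across, 60 mm high, on the bench behind; leave alone
- cleaner: aluminium can 52 mm across, 110 mm high, on the bench behind; leave alone
- module: small steel plug-in module 74 x 14 x 12 mm on the bench behind the shelf; leave alone

How it is judged (in metres and radians):
On the way, in this order (a step that is already met when the one before it is completed fails the run):
1. both offcuts are in the bin, let go (x of offcut_a in the frame of bin between -0.09 and 0.09 m and y of offcut_a in the frame of bin between -0.08 and 0.08 m and z of offcut_a in the frame of bin between -0.005 and 0.07 m and x of offcut_b in the frame of bin between -0.09 and 0.09 m and y of offcut_b in the frame of bin between -0.08 and 0.08 m and z of offcut_b in the frame of bin between -0.005 and 0.07 m and contact force between the fingers and offcut_a below 0.1 N and contact force between the fingers and offcut_b below 0.1 N), for 0.2 s.
2. the level lies on the shelf, along its length, let go (all of step 1 and contact force between level and mount above 0.5 N and angle between level's own z axis and vertical below 0.1 rad and angle between the x axis of level and the y axis of mount, either way round below 0.2 rad and z of level in the frame of shelf_spot between -0.008 and 0.008 m and contact force between the fingers and level below 0.1 N and linear speed of level below 0.05 m/s), for 0.2 s.
3. the knob is held and pressed so that the shelf is seated, and the bubble rests between the marks (contact force between level and mount above 0.5 N and angle between level's own z axis and vertical below 0.1 rad and angle between the x axis of level and the y axis of mount, either way round below 0.2 rad and z of level in the frame of shelf_spot between -0.008 and 0.008 m and contact force between the fingers and level below 0.1 N and linear speed of level below 0.05 m/s and value of joint seat below 0.003 rad and value of joint bubble between -0.004 and 0.004 m and contact force between the fingers and mount above 2 N and distance between the grasp point and knob_grip below 0.04 m), for 0.5 s.
At the end, for the whole second after the job is handed in: Both offcuts in the bin; level free on the shelf, within 0.2 rad of its length; gripper at the knob (within 40 mm), touching it with over 2 N, shelf seated on its foot (joint under 0.003 rad); bubble within 4 mm of centre; all kept for one second (all of step 1 and all of step 3); the arm keeps its last pose, push and grip.
It fails at once if a bystander was knocked or moved (more than 30 mm) (distance of any of converter, screwdriver, tape, nut_cup, cleaner, module from where it was at the start of the episode above 0.03 m).
It fails at once if the level was tipped over (angle between level's own z axis and vertical above 0.8 rad).
It also fails if it takes over 72 s, if anything falls off the work surface, if the arm or the gripper's body presses on something with over 40 N, if the wrist force passes 120 N, or if a joint passes its speed limit or range.

## Robot

A 6-joint arm with a two-finger parallel gripper is mounted at the origin on the work surface. World frame = base frame: x ahead of the robot, y to its left, z up, the work surface at z = 0. Lengths are in m, angles in degrees, forces in N, time in s.
With the tool pointing down it reaches from about 0.375 to 0.9 m from the base axis. Payload 3.1 kg.
Tool frame: the origin (TCP) lies on the front face of the gripper's body, between the roots of the fingers; the fingertips stand 70 mm ahead of it and the grasp point (between the pads) lies 51 mm ahead of it (bot.tip_extent is the distance from the TCP to the fingertips, in m); z points along the fingers, x is the direction in which the jaws open and shut, and the axes are right-handed (so a half turn about z gives the same grasp; the last joint's range is limited). The gripper opens to 87 mm and grips with 3 to 60 N. Pads are 19 mm wide; open, the fingers measure 117 mm over their backs; the gripper's body (75 mm by 190 mm) begins 51 mm behind the grasp point.
Start: joints at [64.887, 30.224, 82.088, -0, 67.689, -10.227], TCP at [0.161, 0.604, 0.292] pointing down, gripper open.
Joint ranges: [-176.69, 176.69], [-43.24, 126.21], [12.49, 139.97], [-82, 262], [0, 151.66], [-163.58, 163.58]. Speed limits (degrees/s): [159.86, 159.86, 180, 180, 180, 180].

## Interface

Orientations are given as a 3x3 rotation matrix whose columns are the frame's x, y, z axes.
In Python, from rig import bot, viewer, ticket gives the robot as it stands. The module is installed in compiled form; this text tells all that it offers.
- The arm moves only by the tool arm_command, never from a script. Its argument "targets" is a list of rows, each an object with "rot": the turn, a rotation vector about the tool's x, y, z in degrees, a list of three; "offset": the shift along the tool's x, y, z in cm, a list of three; "gripper": the closure, from 0 (fully open) to 1 (shut). A call has 1 to 8 rows; each row is the pose to reach, as a shift and turn from the pose commanded when the call began, along the tool's axes at that moment; what a row does not reach only later rows make up. A row lasts 1/10 s, in which the tool goes at most 50 mm and 8.59 degrees, less where a joint would pass 70% of its speed; a pose out of reach is approached as far as the arm can. A call with a gripper value outside its range is refused whole. The fingers move at their own pace and stop on an object; the grip force is fixed at half the most. Time passes only in rows, so rows that repeat a pose let the fingers close. It gives the time, the measured TCP pose, the force and the opening at its end, in the units of the state.
- bot.read_state(): the state, without advancing time (a new reading comes with each control period).
- viewer.capture(name): name is "scene" or "side" or "wrist"; returns a dict with "frame" (400x640x3 uint8, red, green, blue), "fx", "fy", "cx", "cy" (pixels), "view" (4x4, takes a point from world to camera coordinates). Camera axes: x right, y down, z forward; pixel columns grow to the right and rows downward; lengths in m; the calibration is good to about 2 mm. A picture is of the moment at which its call begins. There is no depth.
- ticket.hand_in(): hands the job in, once; it reports no verdict.
The state is a dict: "time_s": time; "joint_positions": joint angles; "qvel": joint speeds; "tau": joint torques, N m; "position": TCP position; "tcp_rot": TCP orientation; "force": force on the tool from outside, world axes, zero at the start; "moment": the same for the moment, N m; "opening": opening from 0.0 (shut) to 1.0 (fully open).
Only numpy, scipy, OpenCV 4.12 (cv2) and the standard library are available. Lean on these libraries where they do the work, as an engineer would, in place of code of your own. Each camera call takes 0.05 s, during which the arm holds its last target. There are 200 camera calls.

## Working session

There is one attempt and no reset: what is moved stays moved. The work goes in short steps, Python scripts to look and compute and a tool call to move; the robot and the scene stay as the last step left them, time stands still between calls to the robot, and variables do not carry over. Pictures are saved under pics/ and viewed, about 8 in all and at most 12, crops included, and the job is handed in when it is done.

Besides the shell and the picture viewer there is one more tool, called after "Call:" as a command line: name --argument value ..., lists and objects as JSON in quotes. arm_command: Moves the arm, as the interface text tells. Its arguments: {"type":"object","properties":{"targets":{"type":"array"}},"required":["targets"]}

```bash
mkdir -p pics && cat > h.py <<'E'
import numpy as np, cv2
from rig import bot, viewer, ticket
def cap(name, fn=None):
    c=viewer.capture(name)
    if fn: cv2.imwrite('pics/'+fn, c['frame'][:,:,::-1])
    return c
def ray(c,u,v):
    V=np.array(c['view']);R=V[:3,:3];t=V[:3,3]
    d=R.T@np.array([(u-c['cx'])/c['fx'],(v-c['cy'])/c['fy'],1.]); return -R.T@t,d
def onz(c,u,v,z):
    o,d=ray(c,u,v); return o+d*(z-o[2])/d[2]
def proj(c,p):
    V=np.array(c['view']);q=V[:3,:3]@np.array(p)+V[:3,3]
    return np.array([c['fx']*q[0]/q[2]+c['cx'],c['fy']*q[1]/q[2]+c['cy']])
E
python3 - <<'E'
from h import *
import pickle
np.set_printoptions(precision=3,suppress=True)
for n in ['scene','side','wrist']:
    c=cap(n,n+'0.png'); pickle.dump(c,open(n+'0.pkl','wb'))
    print(n,c['fx'],c['cx'],c['cy'],ray(c,c['cx'],c['cy']))
s=bot.read_state();print(s['time_s'],s['tcp_rot'],s['position'],s['opening'])
E
```

```text
scene 380.0752202802191 327.77609152939317 197.15359157108838 (array([1.104, 0.485, 1.02 ]), array([-0.412, -0.434, -0.801]))
side 384.44527288963 316.3806707309926 206.11342771285632 (array([ 0.355, -0.615,  0.795]), array([ 0.288,  0.621, -0.729]))
wrist 335.86382034130315 327.6079868395601 201.80024111625144 (array([0.091, 0.623, 0.383]), array([ 0.252, -0.068, -0.965]))
0.15 [[ 0.257  0.966 -0.001]
 [ 0.966 -0.257 -0.002]
 [-0.002 -0.    -1.   ]] [0.16  0.604 0.291] 1.0019519948191227
```

View pics/scene0.png

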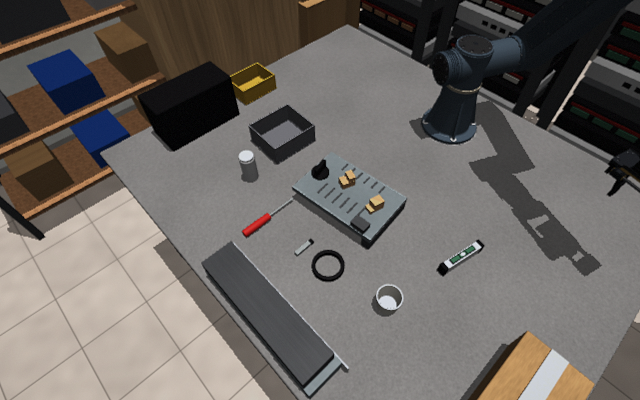

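View pics/side0.png

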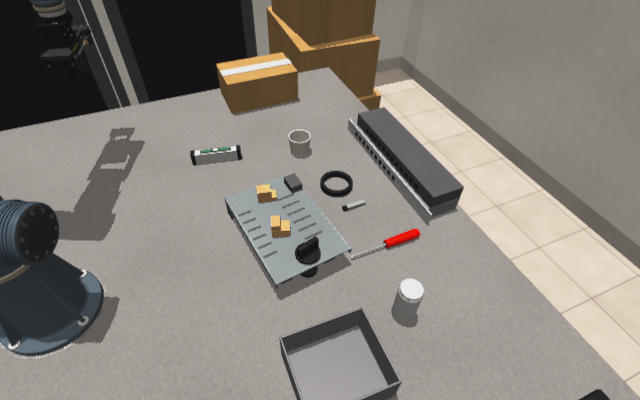

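```bash
python3 - <<'E'
from h import *
import pickle
np.set_printoptions(precision=3,suppress=True)
s=pickle.load(open('side0.pkl','rb'));c=pickle.load(open('scene0.pkl','rb'))
for n,u,v,z in [('c1',226,196,.06),('c2',289,178,.06),('c3',350,245,.06),('c4',277,279,.06),('knobtop',309,243,.1),('offA',263,190,.095),('offB',276,221,.095),('level',217,152,.038),('lev l',192,155,.038),('lev r',241,150,.038),('bin',338,342,.08)]: print('side',n,onz(s,u,v,z))
for n,u,v,z in [('c_knobL',293,188,.06),('c_knobR',335,154,.06),('c_pivR',406,199,.06),('c_pivF',366,239,.06),('knob',320,165,.1),('off1',347,178,.09),('off2',375,202,.09),('lev',462,254,.038),('lev a',441,267,.038),('lev b',482,242,.038),('binA',249,128,.08),('binB',284,107,.08),('binC',315,129,.08),('binD',283,151,.08)]: print('scene',n,onz(c,u,v,z))
a=cv2.resize(s['frame'][165:290,215:365],None,fx=4,fy=4,interpolation=cv2.INTER_CUBIC)
cv2.imwrite('pics/crop1.png',a[:,:,::-1])
E
```

```text
side c1 [0.438 0.139 0.06 ]
side c2 [0.618 0.14  0.06 ]
side c3 [ 0.668 -0.137  0.06 ]
side c4 [ 0.475 -0.158  0.06 ]
side knobtop [ 0.568 -0.122  0.1  ]
side offA [0.527 0.087 0.095]
side offB [ 0.522 -0.026  0.095]
side level [0.464 0.359 0.038]
side lev l [0.39  0.373 0.038]
side lev r [0.534 0.34  0.038]
side bin [ 0.532 -0.349  0.08 ]
scene c_knobL [ 0.666 -0.139  0.06 ]
scene c_knobR [ 0.465 -0.153  0.06 ]
scene c_pivR [0.438 0.139 0.06 ]
scene c_pivF [0.635 0.151 0.06 ]
scene knob [ 0.56  -0.125  0.1  ]
scene off1 [ 0.53  -0.032  0.09 ]
scene off2 [0.536 0.092 0.09 ]
scene lev [0.46  0.37  0.038]
scene lev a [0.538 0.353 0.038]
scene lev b [0.384 0.388 0.038]
scene binA [ 0.612 -0.442  0.08 ]
scene binB [ 0.449 -0.444  0.08 ]
scene binC [ 0.445 -0.276  0.08 ]
scene binD [ 0.596 -0.271  0.08 ]
```

View pics/crop1.png

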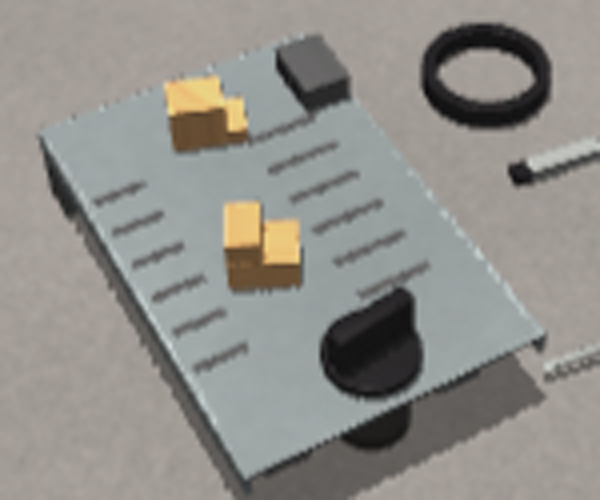

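Pictures 1–3: the shelf is centred near (0.55, 0) with yaw ≈ +6.5°. offcut_a is at the middle of the shelf (side px ~(279,223)) and offcut_b is near the pivot rail (263,190). The knob is at (309,245), the bin near (0.525,-0.36) and the level near (0.462,0.365). I'll move above the shelf for a close look.

```bash
cat >> h.py <<'E'
from scipy.spatial.transform import Rotation as Ro
np.set_printoptions(precision=3,suppress=True)
def Rdown(yaw):  # tool x at world yaw (deg), z down
    a=np.radians(yaw);x=np.array([np.cos(a),np.sin(a),0]);z=np.array([0,0,-1.]);return np.column_stack([x,np.cross(z,x),z])
def go(p,yaw,p0=None,R0=None):  # -> offset cm, rot deg for TCP at p
    s=bot.read_state()
    R=np.array(s['tcp_rot']) if R0 is None else R0
    p0=np.array(s['position']) if p0 is None else np.array(p0)
    off=R.T@(np.array(p)-p0)*100
    rv=Ro.from_matrix(R.T@Rdown(yaw)).as_rotvec(degrees=True)
    print('offset',off.round(2),'rot',rv.round(2))
E
python3 -c "
from h import *
go((.5,.03,.3),96.5)"
```

```text
offset [-46.71  47.56  -0.79] rot [ -0.04   0.09 -21.39]
```

Call:
arm_command --targets '[{"offset":[-46.7,47.6,-0.8],"rot":[0,0,-21.4],"gripper":0},{"offset":[-46.7,47.6,-0.8],"rot":[0,0,-21.4],"gripper":0},{"offset":[-46.7,47.6,-0.8],"rot":[0,0,-21.4],"gripper":0},{"offset":[-46.7,47.6,-0.8],"rot":[0,0,-21.4],"gripper":0},{"offset":[-46.7,47.6,-0.8],"rot":[0,0,-21.4],"gripper":0},{"offset":[-46.7,47.6,-0.8],"rot":[0,0,-21.4],"gripper":0},{"offset":[-46.7,47.6,-0.8],"rot":[0,0,-21.4],"gripper":0},{"offset":[-46.7,47.6,-0.8],"rot":[0,0,-21.4],"gripper":0}]'

```text
time_s: 0.95
position: [0.3641, 0.2599, 0.2971]
tcp_rot: [[-0.114, 0.994, 0.0], [0.994, 0.114, 0.0], [0.0, 0.0, -1.0]]
force: [2.3, 0.6, -0.1]
opening: 1.002
```

```bash
python3 -c "
from h import *
go((.5,.03,.3),96.5)"
```

```text
offset [-24.39  10.89  -0.29] rot [ 0.01 -0.    0.03]
```

Call:
arm_command --targets '[{"offset":[-24.4,10.9,-0.3],"rot":[0,0,0],"gripper":0},{"offset":[-24.4,10.9,-0.3],"rot":[0,0,0],"gripper":0},{"offset":[-24.4,10.9,-0.3],"rot":[0,0,0],"gripper":0},{"offset":[-24.4,10.9,-0.3],"rot":[0,0,0],"gripper":0},{"offset":[-24.4,10.9,-0.3],"rot":[0,0,0],"gripper":0},{"offset":[-24.4,10.9,-0.3],"rot":[0,0,0],"gripper":0},{"offset":[-24.4,10.9,-0.3],"rot":[0,0,0],"gripper":0},{"offset":[-24.4,10.9,-0.3],"rot":[0,0,0],"gripper":0}]'

```text
time_s: 1.75
position: [0.4986, 0.0321, 0.2996]
tcp_rot: [[-0.113, 0.994, -0.002], [0.994, 0.113, 0.001], [0.001, -0.002, -1.0]]
force: [-0.1, -0.1, 0.0]
opening: 1.001
```

```bash
python3 -c "
from h import *
import pickle
c=cap('wrist','w1.png');pickle.dump(c,open('w1.pkl','wb'))
print(bot.read_state()['position'],ray(c,c['cx'],c['cy']))"
```

```text
[0.498 0.033 0.3  ] (array([0.428, 0.025, 0.392]), array([ 0.258,  0.031, -0.966]))
```

View pics/w1.png

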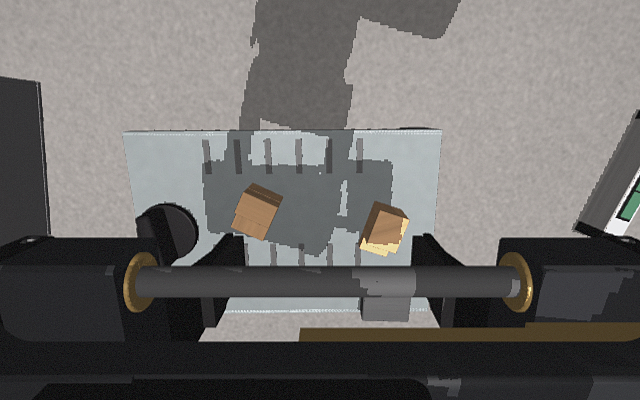

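```bash
python3 - <<'E'
from h import *
import pickle
c=pickle.load(open('w1.pkl','rb'));f=c['frame']
a=cv2.resize(f[170:270,220:420],None,fx=4,fy=4,interpolation=cv2.INTER_CUBIC)
a=cv2.convertScaleAbs(a,alpha=1.5)
cv2.imwrite('pics/crop2.png',a[:,:,::-1])
m=((f[:,:,0].astype(int)-f[:,:,2]>35)&(np.arange(400)[:,None]<265)).astype(np.uint8)
for k in cv2.findContours(m,0,2)[0]:
    if cv2.contourArea(k)>200: print(cv2.boundingRect(k),cv2.approxPolyDP(k,2.5,True)[:,0].tolist())
for n,u,v in [('NL',124,131),('NR',441,130)]: print(n,onz(c,u,v,.06))
E
```

```text
(359, 207, 50, 50) [[408, 219], [393, 207], [400, 216], [377, 210], [368, 241], [365, 240], [367, 234], [364, 235], [364, 229], [359, 248], [384, 256], [388, 251], [395, 253]]
(231, 192, 48, 49) [[243, 192], [231, 227], [262, 240], [278, 206]]
NL [ 0.469 -0.168  0.06 ]
NR [0.433 0.137 0.06 ]
```

View pics/crop2.png

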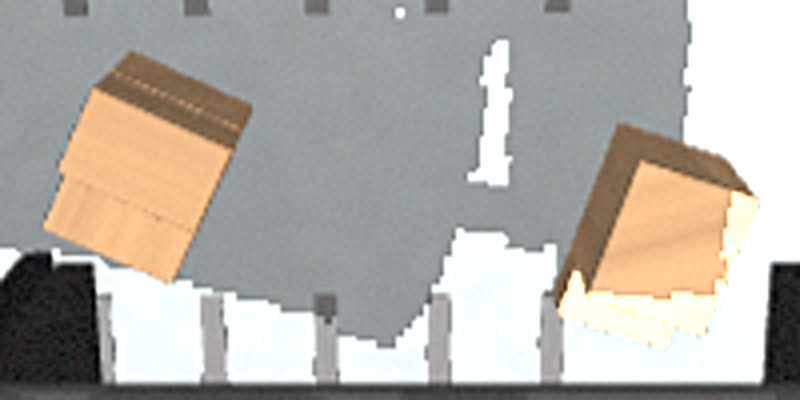

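```bash
python3 - <<'E'
from h import *
import pickle
c=pickle.load(open('w1.pkl','rb'))
P=lambda u,v,z:onz(c,220+u/4,170+v/4,z)[:2]
def rep(n,p,q):
    d=q-p; print(n,p,q,'mid',(p+q)/2,'len',np.hypot(*d),'yaw',np.degrees(np.arctan2(d[1],d[0])))
rep('a top near',P(98,90,.104),P(238,152,.104))
rep('a base near',P(132,52,.062),P(252,103,.062))
rep('a top left',P(98,90,.104),P(62,172,.104))
rep('a low far',P(45,228,.086),P(170,283,.086))
rep('b top near',P(642,160,.097),P(755,195,.097))
rep('b top left',P(642,160,.097),P(590,295,.097))
rep('b base near',P(618,125,.061),P(720,155,.061))
E
```

```text
a top near [ 0.505 -0.039] [ 0.515 -0.007] mid [ 0.51  -0.023] len 0.033422763221223596 yaw 71.41956590311796
a base near [ 0.505 -0.04 ] [ 0.515 -0.01 ] mid [ 0.51  -0.025] len 0.032357139272784205 yaw 72.57111993322238
a top left [ 0.505 -0.039] [ 0.524 -0.046] mid [ 0.515 -0.043] len 0.02099062226046121 yaw -19.594412705546027
a low far [ 0.545 -0.054] [ 0.556 -0.023] mid [ 0.55  -0.039] len 0.032545889095152186 yaw 70.81157965065492
b top near [0.509 0.084] [0.514 0.111] mid [0.511 0.097] len 0.027680353573067952 yaw 78.87495346429604
b top left [0.509 0.084] [0.543 0.077] mid [0.526 0.08 ] len 0.034804925644395655 yaw -11.627244073055346
b base near [0.51  0.083] [0.515 0.111] mid [0.513 0.097] len 0.02761434957875754 yaw 79.79342734446067
```

a is centred at (0.530,-0.031) with its x axis at yaw -19°. b is centred at (0.530,0.0935) with yaw -11°. Their near, top and base edges agree and the sizes match the ones given. Next is grasping a.

```bash
python3 -c "
from h import *
go((.524,-.029,.2),71);go((.524,-.029,.137),71)"
```

```text
offset [-6.44  1.88  9.95] rot [-0.13 -0.04 25.56]
offset [-6.45  1.89 16.25] rot [-0.13 -0.04 25.56]
```

Call:
arm_command --targets '[{"offset":[-6.4,1.9,10],"rot":[0,0,25.5],"gripper":0.25},{"offset":[-6.4,1.9,10],"rot":[0,0,25.5],"gripper":0.25},{"offset":[-6.4,1.9,10],"rot":[0,0,25.5],"gripper":0.25},{"offset":[-6.4,1.9,12],"rot":[0,0,25.5],"gripper":0.25},{"offset":[-6.4,1.9,14],"rot":[0,0,25.5],"gripper":0.25},{"offset":[-6.4,1.9,16.2],"rot":[0,0,25.5],"gripper":0.25},{"offset":[-6.4,1.9,16.2],"rot":[0,0,25.5],"gripper":0.25},{"offset":[-6.4,1.9,16.2],"rot":[0,0,25.5],"gripper":1}]'

```text
time_s: 2.6
position: [0.525, -0.0283, 0.1382]
tcp_rot: [[0.323, 0.946, -0.001], [0.946, -0.323, 0.0], [0.0, -0.001, -1.0]]
force: [0.2, 0.7, 0.7]
opening: 0.716
```

Call:
arm_command --targets '[{"offset":[0,0,0],"rot":[0,0,0],"gripper":1},{"offset":[0,0,0],"rot":[0,0,0],"gripper":1},{"offset":[0,0,0],"rot":[0,0,0],"gripper":1},{"offset":[0,0,-3],"rot":[0,0,0],"gripper":1},{"offset":[0,0,-6],"rot":[0,0,0],"gripper":1},{"offset":[0,0,-10],"rot":[0,0,0],"gripper":1},{"offset":[0,0,-10],"rot":[0,0,0],"gripper":1}]'

```text
time_s: 3.3
position: [0.5285, -0.0305, 0.2432]
tcp_rot: [[0.325, 0.946, 0.011], [0.946, -0.325, -0.003], [0.001, 0.012, -1.0]]
force: [0.5, -0.5, -0.2]
opening: 0.387
```

```bash
python3 -c "
from h import *
s=bot.read_state();print(s['opening']*87,s['position'],s['force'])
go((.525,-.34,.237),71)"
```

```text
33.65809478228042 [ 0.528 -0.031  0.243] [ 0.482 -0.458 -0.213]
offset [-29.38   9.73   0.71] rot [ 0.67 -0.04  0.01]
```

```bash
python3 -c "
from h import *
go((.497,-.362,.243),71);go((.497,-.362,.123),71)"
```

```text
offset [-32.37   7.81   0.09] rot [ 0.67 -0.04  0.01]
offset [-32.38   7.67  12.09] rot [ 0.67 -0.04  0.01]
```

Call:
arm_command --targets '[{"offset":[-5,1.2,0],"rot":[0,0,0],"gripper":1},{"offset":[-32.4,7.8,0],"rot":[0,0,0],"gripper":1},{"offset":[-32.4,7.8,0],"rot":[0,0,0],"gripper":1},{"offset":[-32.4,7.8,0],"rot":[0,0,0],"gripper":1},{"offset":[-32.4,7.8,0],"rot":[0,0,0],"gripper":1},{"offset":[-32.4,7.8,0],"rot":[0,0,0],"gripper":1},{"offset":[-32.4,7.8,0],"rot":[0,0,0],"gripper":1},{"offset":[-32.4,7.8,0],"rot":[0,0,0],"gripper":1}]'

```text
time_s: 4.1
position: [0.4932, -0.3669, 0.2376]
tcp_rot: [[0.33, 0.944, 0.001], [0.944, -0.33, -0.003], [-0.003, 0.002, -1.0]]
force: [1.0, 0.7, -0.3]
opening: 0.388
```

Call:
arm_command --targets '[{"offset":[0,0,4],"rot":[0,0,0],"gripper":1},{"offset":[0,0,8],"rot":[0,0,0],"gripper":1},{"offset":[0,0,12],"rot":[0,0,0],"gripper":1},{"offset":[0,0,12],"rot":[0,0,0],"gripper":1},{"offset":[0,0,12],"rot":[0,0,0],"gripper":0.4},{"offset":[0,0,12],"rot":[0,0,0],"gripper":0.4},{"offset":[0,0,7],"rot":[0,0,0],"gripper":0.4},{"offset":[0,0,2],"rot":[0,0,0],"gripper":0.4}]'

```text
time_s: 4.9
position: [0.494, -0.3613, 0.2197]
tcp_rot: [[0.325, 0.946, -0.001], [0.946, -0.325, 0.001], [0.0, -0.001, -1.0]]
force: [0.1, -1.4, 0.2]
opening: 0.581
```

```bash
python3 -c "
from h import *
s=bot.read_state();print(s['opening']*87,s['position'],s['force'])
go((.532,.093,.22),79)"
```

```text
50.573584589293645 [ 0.494 -0.361  0.22 ] [ 0.066 -1.433  0.157]
offset [ 44.19 -11.18  -0.  ] rot [-0.04 -0.03 -7.98]
```

Call:
arm_command --targets '[{"offset":[44.2,-11.2,0],"rot":[0,0,-8],"gripper":0.3},{"offset":[44.2,-11.2,0],"rot":[0,0,-8],"gripper":0.3},{"offset":[44.2,-11.2,0],"rot":[0,0,-8],"gripper":0.3},{"offset":[44.2,-11.2,0],"rot":[0,0,-8],"gripper":0.3},{"offset":[44.2,-11.2,0],"rot":[0,0,-8],"gripper":0.3},{"offset":[44.2,-11.2,0],"rot":[0,0,-8],"gripper":0.3},{"offset":[44.2,-11.2,0],"rot":[0,0,-8],"gripper":0.3},{"offset":[44.2,-11.2,0],"rot":[0,0,-8],"gripper":0.3}]'

```text
time_s: 5.7
position: [0.5282, 0.0391, 0.2212]
tcp_rot: [[0.191, 0.982, 0.006], [0.982, -0.191, -0.001], [0.0, 0.006, -1.0]]
force: [1.4, 0.5, -0.3]
opening: 0.702
```

```bash
python3 -c "
from h import *
go((.532,.093,.22),79);go((.532,.093,.135),79)"
```

```text
offset [ 5.36 -0.66  0.12] rot [ 0.37 -0.02  0.02]
offset [ 5.36 -0.71  8.62] rot [ 0.37 -0.02  0.02]
```

Call:
arm_command --targets '[{"offset":[5.5,-0.65,0],"rot":[0,0,0],"gripper":0.3},{"offset":[5.5,-0.65,1],"rot":[0,0,0],"gripper":0.3},{"offset":[5.5,-0.65,4],"rot":[0,0,0],"gripper":0.3},{"offset":[5.5,-0.65,6.5],"rot":[0,0,0],"gripper":0.3},{"offset":[5.5,-0.65,8.5],"rot":[0,0,0],"gripper":0.3},{"offset":[5.5,-0.65,8.5],"rot":[0,0,0],"gripper":0.3},{"offset":[5.5,-0.65,8.5],"rot":[0,0,0],"gripper":1},{"offset":[5.5,-0.65,8.5],"rot":[0,0,0],"gripper":1}]'

```text
time_s: 6.5
position: [0.5325, 0.092, 0.1349]
tcp_rot: [[0.191, 0.982, 0.004], [0.982, -0.191, -0.0], [0.001, 0.004, -1.0]]
force: [0.3, 0.2, -0.1]
opening: 0.595
```

Call:
arm_command --targets '[{"offset":[0,0,0],"rot":[0,0,0],"gripper":1},{"offset":[0,0,0],"rot":[0,0,0],"gripper":1},{"offset":[0,0,-3],"rot":[0,0,0],"gripper":1},{"offset":[0,0,-6],"rot":[0,0,0],"gripper":1},{"offset":[0,0,-10.5],"rot":[0,0,0],"gripper":1},{"offset":[0,0,-10.5],"rot":[0,0,0],"gripper":1}]'

```text
time_s: 7.1
position: [0.5346, 0.0923, 0.2438]
tcp_rot: [[0.19, 0.982, 0.013], [0.982, -0.19, -0.0], [0.002, 0.013, -1.0]]
force: [0.7, 1.1, 0.1]
opening: 0.338
```

```bash
python3 -c "
from h import *
s=bot.read_state();print(s['opening']*87,s['position'],s['force'])
go((.555,-.355,.24),79)"
```

```text
29.404318534837316 [0.535 0.092 0.244] [0.663 1.059 0.136]
offset [-43.53  10.51   0.42] rot [ 0.72 -0.11  0.03]
```

Gripped: the opening of 29.4 mm matches the block's 30 mm.

Call:
arm_command --targets '[{"offset":[-4.8,1.2,0],"rot":[0,0,0],"gripper":1},{"offset":[-9.7,2.4,0],"rot":[0,0,0],"gripper":1},{"offset":[-14.5,3.5,0],"rot":[0,0,0],"gripper":1},{"offset":[-19.4,4.7,0],"rot":[0,0,0],"gripper":1},{"offset":[-24.2,5.9,0],"rot":[0,0,0],"gripper":1},{"offset":[-29,7,0],"rot":[0,0,0],"gripper":1},{"offset":[-33.9,8.2,0],"rot":[0,0,0],"gripper":1},{"offset":[-38.7,9.4,0],"rot":[0,0,0],"gripper":1}]'

```text
time_s: 7.9
position: [0.5492, -0.3073, 0.2376]
tcp_rot: [[0.191, 0.982, -0.001], [0.982, -0.191, 0.001], [0.001, -0.001, -1.0]]
force: [0.5, -0.4, 0.1]
opening: 0.344
```

Call:
arm_command --targets '[{"offset":[-4.7,1.2,0],"rot":[0,0,0],"gripper":1},{"offset":[-4.7,1.2,4],"rot":[0,0,0],"gripper":1},{"offset":[-4.7,1.2,8],"rot":[0,0,0],"gripper":1},{"offset":[-4.7,1.2,10.5],"rot":[0,0,0],"gripper":1},{"offset":[-4.7,1.2,10.5],"rot":[0,0,0],"gripper":1},{"offset":[-4.7,1.2,10.5],"rot":[0,0,0],"gripper":0.4},{"offset":[-4.7,1.2,10.5],"rot":[0,0,0],"gripper":0.4},{"offset":[-4.7,1.2,6],"rot":[0,0,0],"gripper":0.4}]'

```text
time_s: 8.7
position: [0.5505, -0.3519, 0.1742]
tcp_rot: [[0.191, 0.982, -0.008], [0.982, -0.191, 0.007], [0.006, -0.009, -1.0]]
force: [0.6, 0.2, 0.1]
opening: 0.525
```

Call:
arm_command --targets '[{"offset":[0,0,-5],"rot":[0,0,0],"gripper":0},{"offset":[0,0,-10],"rot":[0,0,0],"gripper":0},{"offset":[0,0,-10],"rot":[0,0,0],"gripper":0}]'

```text
time_s: 9.0
position: [0.5565, -0.3568, 0.2896]
tcp_rot: [[0.19, 0.982, 0.016], [0.982, -0.19, -0.015], [-0.011, 0.019, -1.0]]
force: [0.4, -0.4, 0.2]
opening: 0.786
```

```bash
python3 -c "
from h import *
s=bot.read_state();print(s['opening']*87,s['position'],s['force'])
c=cap('side');f=c['frame'];s2=cap('scene')['frame']
a=cv2.resize(f[270:400,250:420],(510,390));b=cv2.resize(s2[95:170,240:330],(432,360))
m=np.zeros((760,520,3),np.uint8);m[:390,:510]=a;m[395:755,:432]=b
cv2.imwrite('pics/bin.png',m[:590,:,::-1] if 0 else cv2.resize(m,None,fx=.75,fy=.75)[:,:,::-1])
go((.41,.365,.28),77)
"
```

```text
68.39026931504097 [ 0.556 -0.357  0.29 ] [ 0.43  -0.403  0.173]
offset [ 67.9  -27.79  -0.23] rot [0.4  0.24 2.04]
```

View pics/bin.png

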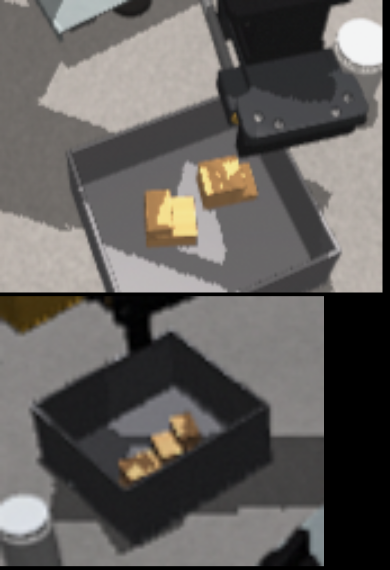

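Picture 6 shows both offcuts in the bin, let go. On to the level.

Call:
arm_command --targets '[{"offset":[4.6,-1.9,0],"rot":[0,0,2],"gripper":0},{"offset":[9.2,-3.8,0],"rot":[0,0,2],"gripper":0},{"offset":[13.8,-5.7,0],"rot":[0,0,2],"gripper":0},{"offset":[18.4,-7.5,0],"rot":[0,0,2],"gripper":0},{"offset":[23,-9.4,0],"rot":[0,0,2],"gripper":0},{"offset":[27.6,-11.3,0],"rot":[0,0,2],"gripper":0},{"offset":[32.2,-13.2,0],"rot":[0,0,2],"gripper":0},{"offset":[36.8,-15,0],"rot":[0,0,2],"gripper":0}]'

```text
time_s: 9.9
position: [0.4739, 0.0379, 0.2774]
tcp_rot: [[0.225, 0.974, -0.002], [0.974, -0.225, 0.0], [-0.0, -0.002, -1.0]]
force: [1.9, -0.1, -0.5]
opening: 1.002
```

```bash
python3 -c "
from h import *
go((.44,.365,.28),77)"
```

```text
offset [ 31.11 -10.67  -0.24] rot [-0.1   0.   -0.01]
```

Call:
arm_command --targets '[{"offset":[4.5,-1.5,0],"rot":[0,0,0],"gripper":0},{"offset":[9,-3.1,0],"rot":[0,0,0],"gripper":0},{"offset":[13.5,-4.6,0],"rot":[0,0,0],"gripper":0},{"offset":[18,-6.2,0],"rot":[0,0,0],"gripper":0},{"offset":[22.5,-7.7,0],"rot":[0,0,0],"gripper":0},{"offset":[27,-9.2,0],"rot":[0,0,0],"gripper":0},{"offset":[31,-10.6,0],"rot":[0,0,0],"gripper":0},{"offset":[31,-10.6,0],"rot":[0,0,0],"gripper":0}]'

```text
time_s: 10.7
position: [0.4404, 0.3662, 0.2773]
tcp_rot: [[0.219, 0.976, -0.0], [0.976, -0.219, 0.002], [0.002, -0.001, -1.0]]
force: [-0.2, -0.3, -0.1]
opening: 1.0
```

```bash
python3 -c "
from h import *
import pickle
c=cap('wrist','w2.png');pickle.dump(c,open('w2.pkl','wb'))
print(bot.read_state()['position'],ray(c,c['cx'],c['cy']))"
```

```text
[0.44  0.364 0.277] (array([0.371, 0.383, 0.369]), array([ 0.255, -0.055, -0.965]))
```

View pics/w2.png

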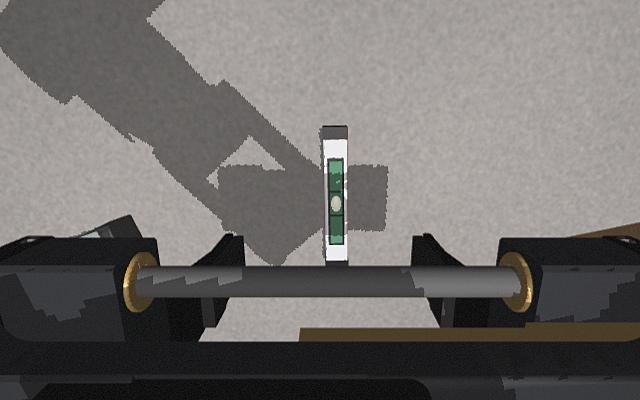

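Picture 7: the level lies nearly along the image column axis. Its vial is centred near px (336,201), the near end is at (335,127), and the vial faces up with the bubble at (336,204).

```bash
python3 - <<'E'
from h import *
import pickle
c=pickle.load(open('w2.pkl','rb'));f=c['frame']
white=((f.min(2)>215)).astype(np.uint8);white[:120]=0;white[262:]=0;white[:,:310]=0;white[:,360:]=0
g=((f[:,:,1].astype(int)-f[:,:,0]>15)).astype(np.uint8);g[:150]=0;g[255:]=0;g[:,:310]=0;g[:,360:]=0
for m in (white,g):
    ys,xs=np.nonzero(m);print(ys.min(),ys.max())
    L=[(y,xs[ys==y].min(),xs[ys==y].max()) for y in (145,160,180,200,220,240,255) if (ys==y).any()]
    print(L)
ys,xs=np.nonzero(white)
rows=[y for y in range(143,260) if (ys==y).sum()>3]
pts=np.array([onz(c,(xs[ys==y].min()+xs[ys==y].max()+1)/2,y+.5,.038)[:2] for y in rows])
k=cv2.fitLine(pts.astype(np.float32),2,0,.01,.01).ravel();print(k,'yaw',np.degrees(np.arctan2(k[1],k[0])))
ys,xs=np.nonzero(g);vc=[(onz(c,336,ys.min(),.038)+onz(c,336,ys.max()+1,.038))/2]
print('vial mid',vc,'near end',onz(c,335,126.5,.038))
E
```

```text
140 259
[(145, np.int64(324), np.int64(346)), (160, np.int64(324), np.int64(346)), (180, np.int64(345), np.int64(346)), (240, np.int64(326), np.int64(346)), (255, np.int64(326), np.int64(346))]
161 243
[(180, np.int64(330), np.int64(341)), (200, np.int64(330), np.int64(341)), (220, np.int64(330), np.int64(341)), (240, np.int64(330), np.int64(342))]
[ 0.98  -0.201  0.457  0.373] yaw -11.582451
vial mid [array([0.462, 0.372, 0.038])] near end [0.387 0.387 0.038]
```

```bash
python3 -c "
from h import *
go((.461,.372,.12),78.3);go((.461,.372,.075),78.3)"
```

```text
offset [ 1.28  1.84 15.7 ] rot [-0.06  0.06 -1.01]
offset [ 1.28  1.84 20.2 ] rot [-0.06  0.06 -1.01]
```

Call:
arm_command --targets '[{"offset":[1.3,1.8,4],"rot":[0,0,-1],"gripper":0.3},{"offset":[1.3,1.8,8],"rot":[0,0,-1],"gripper":0.3},{"offset":[1.3,1.8,12],"rot":[0,0,-1],"gripper":0.3},{"offset":[1.3,1.8,15.7],"rot":[0,0,-1],"gripper":0.3},{"offset":[1.3,1.8,18],"rot":[0,0,-1],"gripper":0.3},{"offset":[1.3,1.8,20.2],"rot":[0,0,-1],"gripper":0.3},{"offset":[1.3,1.8,20.2],"rot":[0,0,-1],"gripper":0.3},{"offset":[1.3,1.8,20.2],"rot":[0,0,-1],"gripper":1}]'

```text
time_s: 11.55
position: [0.4623, 0.3691, 0.0758]
tcp_rot: [[0.209, 0.978, -0.002], [0.978, -0.209, -0.001], [-0.001, -0.001, -1.0]]
force: [0.6, -0.1, 0.5]
opening: 0.668
```

Call:
arm_command --targets '[{"offset":[0,0,0],"rot":[0,0,0],"gripper":1},{"offset":[0,0,0],"rot":[0,0,0],"gripper":1},{"offset":[0,0,0],"rot":[0,0,0],"gripper":1},{"offset":[0,0,0],"rot":[0,0,0],"gripper":1},{"offset":[0,0,-3],"rot":[0,0,0],"gripper":1},{"offset":[0,0,-7],"rot":[0,0,0],"gripper":1},{"offset":[0,0,-12],"rot":[0,0,0],"gripper":1},{"offset":[0,0,-12],"rot":[0,0,0],"gripper":1}]'

```text
time_s: 12.35
position: [0.4656, 0.3725, 0.2025]
tcp_rot: [[0.207, 0.978, 0.012], [0.978, -0.207, 0.007], [0.009, 0.011, -1.0]]
force: [2.5, 0.5, -3.0]
opening: 0.272
```

```bash
python3 -c "
from h import *
s=bot.read_state();print(s['opening']*87,s['position'],s['force'])
go((.531,.036,.195),6.6)"
```

```text
23.683918546588504 [0.466 0.372 0.203] [ 2.544  0.545 -2.998]
offset [-31.57  13.37   0.61] rot [ 0.21 -0.82 71.44]
```

Call:
arm_command --targets '[{"offset":[-2,0.8,0],"rot":[0,0,5],"gripper":1},{"offset":[-5.5,2.4,0],"rot":[0,0,12],"gripper":1},{"offset":[-9.5,4,0],"rot":[0,0,20],"gripper":1},{"offset":[-13.5,5.7,0],"rot":[0,0,28],"gripper":1},{"offset":[-17,7.2,0],"rot":[0,0,36],"gripper":1},{"offset":[-20.5,8.7,0],"rot":[0,0,44],"gripper":1},{"offset":[-24,10.2,0],"rot":[0,0,52],"gripper":1},{"offset":[-27,11.4,0],"rot":[0,0,59],"gripper":1}]'

```text
time_s: 13.15
position: [0.5175, 0.0808, 0.1952]
tcp_rot: [[0.947, 0.32, -0.001], [0.32, -0.947, -0.0], [-0.001, -0.0, -1.0]]
force: [0.2, -0.1, -2.8]
opening: 0.272
```

```bash
python3 -c "
from h import *
go((.531,.036,.195),6.6)"
```

```text
offset [-0.15  4.68  0.02] rot [-0.01  0.08 12.08]
```

Call:
arm_command --targets '[{"offset":[-0.1,2.4,0],"rot":[0,0,6],"gripper":1},{"offset":[-0.1,4.5,0],"rot":[0,0,12],"gripper":1},{"offset":[-0.1,4.6,0],"rot":[0,0,12.1],"gripper":1},{"offset":[-0.1,4.6,2.5],"rot":[0,0,12.1],"gripper":1},{"offset":[-0.1,4.6,4.5],"rot":[0,0,12.1],"gripper":1},{"offset":[-0.1,4.6,5],"rot":[0,0,12.1],"gripper":1},{"offset":[-0.1,4.6,5],"rot":[0,0,12.1],"gripper":1}]'

```text
time_s: 13.85
position: [0.5312, 0.0391, 0.1476]
tcp_rot: [[0.992, 0.124, -0.001], [0.124, -0.992, -0.001], [-0.001, 0.001, -1.0]]
force: [-4.0, -2.5, 13.7]
opening: 0.272
```

```bash
python3 -c "
from h import *
go((.531,.036,.135),6.6);s=bot.read_state();print(s['position'],s['force'])
c=cap('side');f=c['frame']
cv2.imwrite('pics/s3.png',cv2.resize(f[165:295,215:365],None,fx=4,fy=4,interpolation=cv2.INTER_CUBIC)[:,:,::-1])"
```

```text
offset [-0.06  0.31  1.26] rot [0.05 0.06 0.49]
[0.531 0.039 0.148] [-3.957 -2.475 13.709]
```

View pics/s3.png

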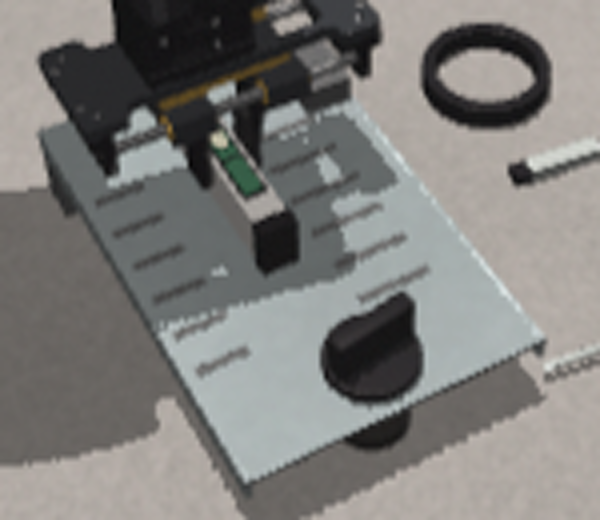

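Picture 8: the level is over the shelf along its length, with the bubble at the pivot end. A force of 13.7 N shows contact earlier than expected, so the bar is probably pitched slightly in the grip. I'll check the knob-end bottom edge.

```bash
python3 -c "
from h import *
c=cap('side')
print(onz(c,215+275/4,165+270/4,.062), 'expected end', np.array([.531,.039])+.075*np.array([.124,-.992]))
print(onz(c,215+275/4,165+216/4,.1))
s=bot.read_state();print(s['moment'],s['force'])
f=c['frame'];x=cv2.resize(cap('scene')['frame'][150:250,290:420],None,fx=5,fy=5,interpolation=cv2.INTER_CUBIC);cv2.imwrite('pics/s4.png',x[:,:,::-1])"
```

```text
[ 0.535 -0.041  0.062] expected end [ 0.54  -0.035]
[ 0.54  -0.031  0.1  ]
[-0.627  0.721 -0.014] [-3.371 -2.161 13.398]
```

View pics/s4.png

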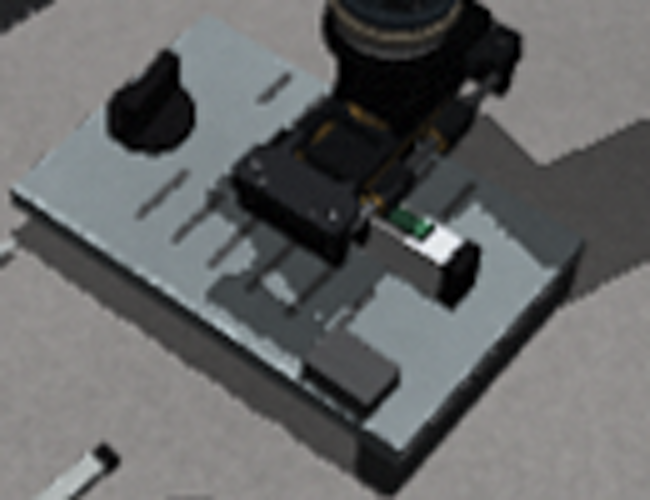

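Call:
arm_command --targets '[{"offset":[0,0,-0.15],"rot":[0,0,0],"gripper":1},{"offset":[0,0,-0.3],"rot":[0,0,0],"gripper":1},{"offset":[0,0,-0.3],"rot":[0,0,0],"gripper":1},{"offset":[0,0,-0.3],"rot":[0,0,0],"gripper":1}]'

```text
time_s: 14.4
position: [0.5314, 0.0397, 0.1491]
tcp_rot: [[0.993, 0.121, -0.001], [0.121, -0.993, 0.001], [-0.001, -0.001, -1.0]]
force: [-1.5, 2.6, 4.5]
opening: 0.272
```

```bash
python3 -c "
from h import *
s=bot.read_state();print(s['position'],s['force'],s['moment'])
c=cap('wrist')
cv2.imwrite('pics/w3.png',c['frame'][:,:,::-1])"
```

```text
[0.531 0.04  0.149] [-1.524  2.589  4.46 ] [ 0.028  0.275 -0.04 ]
```

```bash
python3 -c "
from h import *
c=cap('scene');s=cap('side')
for z in (.06,.07,.08): print(z,onz(c,290+450/5,150+305/5,z))
for z in (.09,.1,.11,.12): print('top corner near',z,onz(c,290+477/5,150+247/5,z))
for y,z in((.114,.06),(.114,.075),(-.035,.062)): print(proj(c,(.53 if y>0 else .543,y,z)),proj(s,(.53 if y>0 else .543,y,z)))
x=np.vstack([cv2.resize(c['frame'][180:220,340:400],(600,400),interpolation=2),])
y=cv2.resize(s['frame'][190:240,255:300],(360,400),interpolation=2)
w=cv2.imread('pics/w3.png')[:,:,::-1]
o=np.zeros((600,800,3),np.uint8);o[:320,:480]=cv2.resize(x,(480,320));o[:320,490:778]=cv2.resize(y,(288,320));o[325:600,:440]=cv2.resize(w,(440,275))
cv2.imwrite('pics/chk.png',o[:,:,::-1])"
```

```text
0.06 [0.532 0.113 0.06 ]
0.07 [0.538 0.117 0.07 ]
0.08 [0.544 0.121 0.08 ]
top corner near 0.09 [0.506 0.108 0.09 ]
top corner near 0.1 [0.512 0.112 0.1  ]
top corner near 0.11 [0.518 0.116 0.11 ]
top corner near 0.12 [0.525 0.12  0.12 ]
[380.51  210.826] [261.903 192.589]
[381.051 208.012] [261.423 188.609]
[343.188 185.223] [285.895 229.856]
```

View pics/chk.png

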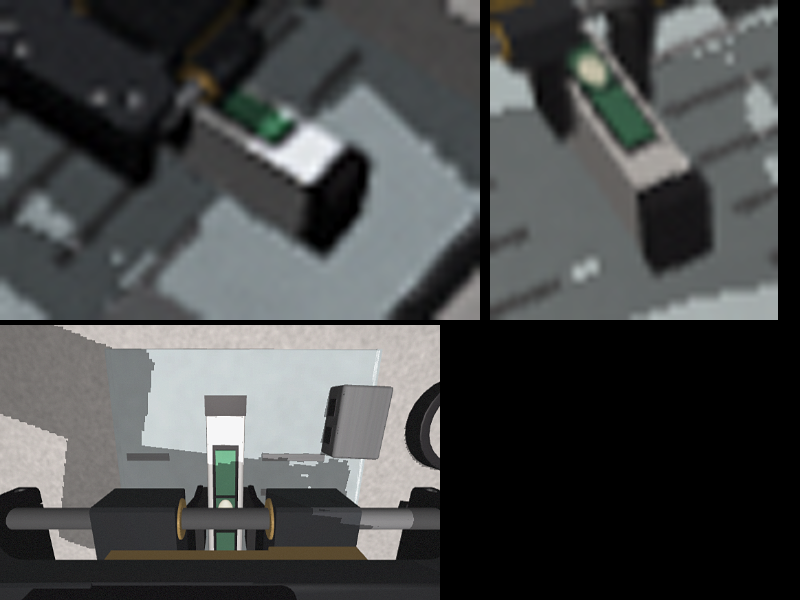

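Picture 10: both ends' bottom corners project onto the shelf plane, so the bar lies flat and had only slid down a bit in the grip. I'll release it.

Call:
arm_command --targets '[{"offset":[0,0,-0.1],"rot":[0,0,0],"gripper":1},{"offset":[0,0,-0.1],"rot":[0,0,0],"gripper":0.5},{"offset":[0,0,-0.1],"rot":[0,0,0],"gripper":0.5},{"offset":[0,0,-0.1],"rot":[0,0,0],"gripper":0.5},{"offset":[0,0,-3],"rot":[0,0,0],"gripper":0.5},{"offset":[0,0,-6],"rot":[0,0,0],"gripper":0.4},{"offset":[0,0,-10],"rot":[0,0,0],"gripper":0.4},{"offset":[0,0,-10],"rot":[0,0,0],"gripper":0.4}]'

```text
time_s: 15.35
position: [0.5349, 0.0383, 0.2538]
tcp_rot: [[0.993, 0.12, 0.011], [0.12, -0.993, -0.002], [0.011, 0.003, -1.0]]
force: [0.0, 1.0, 0.1]
opening: 0.589
```

```bash
python3 -c "
from h import *
import pickle
s=bot.read_state();print(s['position'],s['force'],s['joint_positions'],s['opening'])
for n in('side','scene','wrist'): pickle.dump(cap(n,n+'5.png'),open(n+'5.pkl','wb'))
s=pickle.load(open('side5.pkl','rb'));w=pickle.load(open('wrist5.pkl','rb'))
o=np.zeros((600,800,3),np.uint8);o[:320,:420]=cv2.resize(s['frame'][170:290,210:367],(420,320),interpolation=2);o[325:600,:440]=cv2.resize(w['frame'],(440,275))
cv2.imwrite('pics/chk2.png',o[:,:,::-1])
go((.563,-.122,.22),96.6)"
```

```text
[0.535 0.038 0.254] [0.023 1.048 0.147] [ -7.845  26.19   97.518  -0.006  55.645 -14.753] 0.5886117334339434
offset [ 1.2  16.33  2.88] rot [ -0.02   0.02 -89.69]
```

View pics/chk2.png

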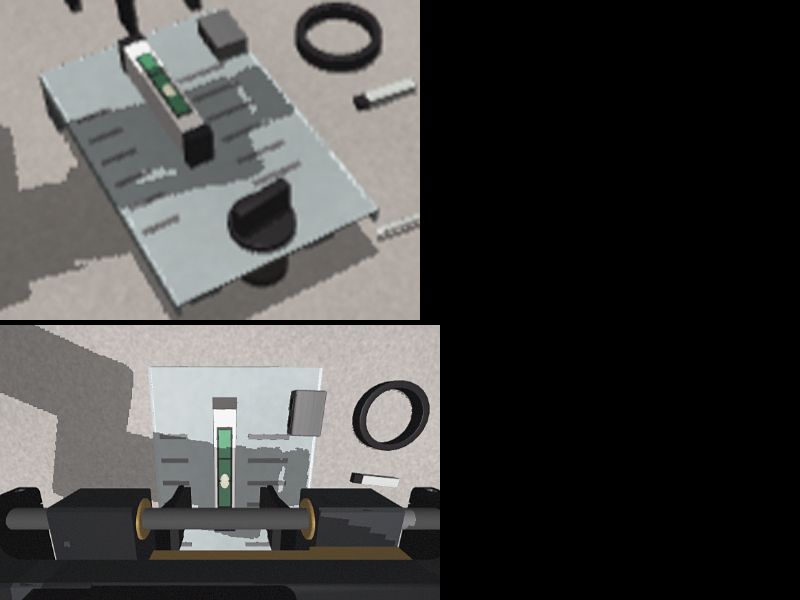

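Picture 11: the level lies flat and free on the shelf, vial up, with the bubble toward the knob end as expected while the shelf is sprung. Now the knob.

Call:
arm_command --targets '[{"offset":[0.1,2,0.4],"rot":[0,0,-8.5],"gripper":0.3},{"offset":[0.3,4,0.8],"rot":[0,0,-17],"gripper":0.3},{"offset":[0.5,6,1.2],"rot":[0,0,-25.5],"gripper":0.3},{"offset":[0.6,8,1.5],"rot":[0,0,-34],"gripper":0.3},{"offset":[0.8,10,2],"rot":[0,0,-42.5],"gripper":0.3},{"offset":[1,12,2.3],"rot":[0,0,-51],"gripper":0.3},{"offset":[1.1,14,2.6],"rot":[0,0,-59.5],"gripper":0.3},{"offset":[1.2,16.3,2.9],"rot":[0,0,-68],"gripper":0.3}]'

```text
time_s: 16.3
position: [0.5624, -0.1218, 0.2177]
tcp_rot: [[0.254, 0.967, -0.004], [0.967, -0.254, 0.002], [0.001, -0.005, -1.0]]
force: [-0.1, 0.1, -0.7]
opening: 0.7
```

```bash
python3 -c "
from h import *
go((.564,-.122,.16),96.6)
import pickle
c=pickle.load(open('side5.pkl','rb'));d=pickle.load(open('scene5.pkl','rb'))
for q,b in((c,(285,235,330,275)),(d,(305,150,335,185))):
    f=q['frame'][b[1]:b[3],b[0]:b[2]];m=(f.max(2)<55).astype(np.uint8)
    k=max(cv2.findContours(m,0,2)[0],key=cv2.contourArea);print(cv2.boundingRect(k)[0]+b[0],cv2.boundingRect(k)[1]+b[1],cv2.boundingRect(k)[2:])
for q in (c,d):print([proj(q,(.564,-.122,z)) for z in(.064,.074,.106)],'flange L/R/near',proj(q,(.564-.03,-.122,.074)),proj(q,(.594,-.122,.074)),proj(q,(.564,-.152,.064)),proj(q,(.564,-.092,.064)))
"
```

```text
offset [0.02 0.19 5.77] rot [ -0.25  -0.09 -21.33]
295 237 (25, 27)
312 160 (17, 20)
[array([307.439, 253.043]), array([307.443, 250.479]), array([307.455, 241.986])] flange L/R/near [295.41  254.606] [319.244 246.431] [312.529 262.841] [302.556 243.643]
[array([320.007, 173.335]), array([319.952, 171.352]), array([319.771, 164.831])] flange L/R/near [326.605 166.583] [313.165 176.217] [313.869 168.354] [326.274 178.421]
```

Call:
arm_command --targets '[{"offset":[0,0.2,0],"rot":[0,0,-8],"gripper":0.3},{"offset":[0,0.2,0],"rot":[0,0,-16],"gripper":0.3},{"offset":[0,0.2,0],"rot":[0,0,-21.3],"gripper":0.3},{"offset":[0,0.2,2.5],"rot":[0,0,-21.3],"gripper":0.3},{"offset":[0,0.2,4.5],"rot":[0,0,-21.3],"gripper":0.3},{"offset":[0,0.2,6.2],"rot":[0,0,-21.3],"gripper":0.3},{"offset":[0,0.2,6.9],"rot":[0,0,-21.3],"gripper":0.3},{"offset":[0,0.2,6.9],"rot":[0,0,-21.3],"gripper":0.3}]'

```text
time_s: 17.1
position: [0.564, -0.1217, 0.1488]
tcp_rot: [[-0.108, 0.994, -0.005], [0.994, 0.108, 0.002], [0.002, -0.004, -1.0]]
force: [-0.6, 0.1, -0.5]
opening: 0.697
```

Call:
arm_command --targets '[{"offset":[0,0,0],"rot":[0,0,0],"gripper":1},{"offset":[0,0,0],"rot":[0,0,0],"gripper":1},{"offset":[0,0,0],"rot":[0,0,0],"gripper":1},{"offset":[0,0,0],"rot":[0,0,0],"gripper":1},{"offset":[0,0,0],"rot":[0,0,0],"gripper":1},{"offset":[0,0,0],"rot":[0,0,0],"gripper":1}]'

```text
time_s: 17.7
position: [0.5654, -0.1221, 0.1513]
tcp_rot: [[-0.108, 0.994, 0.0], [0.994, 0.108, -0.0], [-0.0, 0.0, -1.0]]
force: [0.5, -0.1, 0.6]
opening: 0.238
```

```bash
python3 -c "
from h import *
s=bot.read_state();print(s['opening']*87,s['position'],s['force'],s['joint_positions'])"
```

```text
20.67145265525723 [ 0.565 -0.122  0.151] [ 0.483 -0.059  0.626] [ -23.25    37.826   95.447   -0.002   46.701 -119.466]
```

Call:
arm_command --targets '[{"offset":[0,0,0],"rot":[0,0,0],"gripper":1},{"offset":[0,0,0],"rot":[0,0,0],"gripper":1},{"offset":[0,0,0.4],"rot":[0,0,0],"gripper":1},{"offset":[0,0,0.8],"rot":[0,0,0],"gripper":1},{"offset":[0,0,0.8],"rot":[0,0,0],"gripper":1},{"offset":[0,0,0.8],"rot":[0,0,0],"gripper":1}]'

```text
time_s: 18.3
position: [0.5657, -0.1243, 0.146]
tcp_rot: [[-0.11, 0.994, 0.002], [0.994, 0.11, -0.004], [-0.005, 0.001, -1.0]]
force: [-6.2, -7.0, 16.2]
opening: 0.162
```

```bash
python3 -c "
from h import *
s=bot.read_state();print(s['opening']*87,s['position'],s['force'],s['moment'])"
```

```text
14.105561711701943 [ 0.566 -0.124  0.146] [-6.151 -6.992 16.196] [-0.864  0.996  0.081]
```

Call:
arm_command --targets '[{"offset":[0,0,0.1],"rot":[0,0,0],"gripper":1},{"offset":[0,0,0.2],"rot":[0,0,0],"gripper":1},{"offset":[0,0,0.2],"rot":[0,0,0],"gripper":1},{"offset":[0,0,0.2],"rot":[0,0,0],"gripper":1},{"offset":[0,0,0.2],"rot":[0,0,0],"gripper":1},{"offset":[0,0,0.2],"rot":[0,0,0],"gripper":1},{"offset":[0,0,0.2],"rot":[0,0,0],"gripper":1},{"offset":[0,0,0.2],"rot":[0,0,0],"gripper":1}]'

```text
time_s: 19.1
position: [0.5659, -0.1243, 0.1455]
tcp_rot: [[-0.11, 0.994, 0.003], [0.994, 0.11, -0.005], [-0.005, 0.002, -1.0]]
force: [-7.4, -5.7, 26.6]
opening: 0.157
```

```bash
python3 - <<'E'
from h import *
import pickle
s=bot.read_state();print(s['opening']*87,s['position'],s['force'],s['moment'])
W=cap('wrist');S=cap('side');C=cap('scene')
for n,q in(('w',W),('s',S),('c',C)): pickle.dump(q,open(n+'6.pkl','wb'))
# candidates: green pixels near vial
for n,q in(('w',W),('s',S),('c',C)):
    f=q['frame'].astype(int);g=((f[:,:,1]-f[:,:,0]>15)&(f[:,:,1]-f[:,:,2]>3)).astype(np.uint8)
    p=proj(q,(.531,.039,.1));print(n,'vial expected px',p)
    mk=np.zeros_like(g);cv2.circle(mk,tuple(int(v) for v in p),90 if n=='w' else 25,1,-1);g&=mk
    ys,xs=np.nonzero(g)
    if len(ys): print(len(ys),xs.min(),xs.max(),ys.min(),ys.max())
o=np.zeros((600,800,3),np.uint8)
o[:250,:400]=cv2.resize(W['frame'],(400,250))
def put(q,x0,y0,r):
    p=proj(q,(.531,.039,.1)).astype(int);a=q['frame'][p[1]-r:p[1]+r,p[0]-r:p[0]+r]
    o[y0:y0+330,x0:x0+330]=cv2.resize(a,(330,330),interpolation=2)
put(S,0,260,27);put(C,400,260,27)
p=proj(W,(.531,.039,.1)).astype(int);a=W['frame'][max(0,p[1]-70):p[1]+70,max(0,p[0]-70):p[0]+70];o[:250,410:660]=cv2.resize(a,(250,250))
cv2.imwrite('pics/b6.png',o[:,:,::-1])
E
```

```text
13.64490445554762 [ 0.566 -0.124  0.146] [-7.363 -5.672 26.622] [-0.728  1.296  0.25 ]
w vial expected px [706.805 240.96 ]
197 617 639 228 240
s vial expected px [270.349 200.624]
98 262 276 190 213
c vial expected px [363.392 189.036]
92 351 375 181 197
```

```bash
cat >> h.py <<'E'
def prof(q,c=(.531,.039),yaw=97,z=.1,r=60,lat=0.):
    a=np.radians(yaw);d=np.array([np.cos(a),np.sin(a)]);n=np.array([-d[1],d[0]])
    t=np.arange(-r,r+1,2.)/1000
    P=np.array([proj(q,(*(np.array(c)+d*k+n*lat),z)) for k in t]).astype(np.float32)
    v=cv2.remap(q['frame'],P[:,0].reshape(1,-1),P[:,1].reshape(1,-1),cv2.INTER_LINEAR)[0]
    return (t*1000).astype(int),v.astype(int)
E
python3 - <<'E'
from h import *
import pickle
S=pickle.load(open('s6.pkl','rb'));C=pickle.load(open('c6.pkl','rb'))
for lat in(0,):
  t,a=prof(S,lat=lat);_,b=prof(C,lat=lat)
  for i in range(len(t)): print(t[i],a[i],b[i])
def green(q,n):
    f=q['frame'].astype(int);g=((f[:,:,1]-f[:,:,0]>15)).astype(np.uint8);mk=np.zeros_like(g)
    cv2.circle(mk,tuple(int(v) for v in proj(q,(.531,.039,.1))),22,1,-1);ys,xs=np.nonzero(g&mk)
    w=np.array([onz(q,x+.5,y+.5,.1)[:2] for x,y in zip(xs,ys)]);k=cv2.fitLine(w.astype(np.float32),2,0,.01,.01).ravel()
    print(n,w.mean(0),np.degrees(np.arctan2(k[1],k[0])),np.ptp(w@k[:2]))
green(S,'s');green(C,'c')
E
```

```text
-60 [242 243 243] [219 223 228]
-58 [243 243 244] [227 231 235]
-56 [242 243 243] [226 229 233]
-54 [232 232 234] [227 230 234]
-52 [214 214 216] [229 233 236]
-50 [138 138 140] [220 223 228]
-48 [52 52 53] [180 183 189]
-46 [31 31 32] [113 124 123]
-44 [23 22 23] [46 74 59]
-42 [21 20 21] [51 97 71]
-40 [22 21 22] [ 62 118  86]
-38 [22 23 23] [ 66 123  91]
-36 [21 22 22] [ 65 122  90]
-34 [21 21 22] [ 62 117  86]
-32 [20 20 20] [ 64 118  87]
-30 [36 51 42] [ 64 120  88]
-28 [55 89 69] [ 66 121  90]
-26 [ 72 123  93] [ 67 121  90]
-24 [ 75 130  97] [ 65 121  89]
-22 [ 81 143 106] [ 65 120  88]
-20 [ 88 156 116] [ 66 120  89]
-18 [ 84 148 110] [ 61 111  82]
-16 [ 75 126  96] [49 87 65]
-14 [ 70 111  87] [37 65 49]
-12 [ 77 130  99] [43 78 58]
-10 [ 86 155 115] [ 58 108  80]
-8 [ 90 163 121] [ 65 121  90]
-6 [ 90 164 122] [ 67 123  92]
-4 [ 90 163 121] [ 66 122  90]
-2 [ 91 162 120] [ 67 122  90]
0 [ 90 162 119] [ 67 122  90]
2 [ 89 162 119] [ 64 119  88]
4 [ 89 161 119] [ 62 116  86]
6 [ 89 160 119] [ 64 120  89]
8 [ 81 141 106] [ 59 105  79]
10 [ 89 124 105] [ 69 101  81]
12 [152 162 158] [128 149 139]
14 [215 217 218] [183 198 196]
16 [236 237 238] [208 218 219]
18 [242 242 243] [233 237 242]
20 [243 243 244] [227 231 236]
22 [243 244 244] [222 226 232]
24 [237 241 239] [225 229 236]
26 [222 232 226] [180 195 194]
28 [179 210 191] [118 145 134]
30 [127 181 148] [ 78 118  96]
32 [ 96 164 123] [ 61 113  82]
34 [ 92 162 120] [ 62 117  85]
36 [ 88 157 116] [ 65 121  89]
38 [ 87 147 110] [ 58 110  80]
40 [112 157 128] [46 90 65]
42 [178 200 184] [31 52 40]
44 [229 232 228] [72 78 77]
46 [236 238 235] [156 160 163]
48 [243 244 242] [218 222 226]
50 [243 244 242] [226 230 233]
52 [243 244 243] [226 229 232]
54 [243 244 243] [224 227 230]
56 [241 242 241] [225 229 232]
58 [215 215 214] [229 232 235]
60 [172 172 171] [220 223 228]
s [0.53  0.038] -85.95682 0.08577797353079228
c [0.532 0.038] -83.48769 0.08450168634044092
```

Bubble reading, scene and side agree: bubble centre at +20 mm, mid of the marks at -1.5 mm. It's about 21 mm off, toward the pivot, so roughly 1.5 rad clockwise is needed. I'll turn it in stages and raise the tool as the foot screws out.

Call:
arm_command --targets '[{"offset":[0,0,-0.1],"rot":[0,0,5],"gripper":1},{"offset":[0,0,-0.12],"rot":[0,0,10],"gripper":1},{"offset":[0,0,-0.14],"rot":[0,0,15],"gripper":1},{"offset":[0,0,-0.16],"rot":[0,0,20],"gripper":1},{"offset":[0,0,-0.18],"rot":[0,0,25],"gripper":1},{"offset":[0,0,-0.2],"rot":[0,0,30],"gripper":1},{"offset":[0,0,-0.22],"rot":[0,0,35],"gripper":1},{"offset":[0,0,-0.24],"rot":[0,0,40],"gripper":1}]'

```text
time_s: 20.05
position: [0.5656, -0.1251, 0.1472]
tcp_rot: [[0.557, 0.831, 0.002], [0.831, -0.557, -0.006], [-0.004, 0.005, -1.0]]
force: [-7.0, -8.0, 20.5]
opening: 0.157
```

```bash
cat >> h.py <<'E'
def bub():
    for n in('scene','side'):
        t,v=prof(cap(n)); w=(v.min(1)>150)&(abs(t)<40); print(n,''.join('B' if a.min()>150 else 'g' if a[1]-a[0]>38 else 'd' if a[1]<105 else '.' for a in v), 'bubble mid',(t[w].mean()+1.5) if w.any() else None, w.sum()*2)
    s=bot.read_state();print(s['time_s'],s['opening']*87,s['position'],s['force'],s['moment'],'yaw',np.degrees(np.arctan2(s['tcp_rot'][1][0],s['tcp_rot'][0][0])))
E
python3 -c "
from h import *
bub()"
```

```text
scene BBBBBBB.dgggggggggggggdddgggggggg.BBBBBBBB.ggggggggddBBBBBBBB bubble mid 16.5 16
side BBBBBB..ggggggggggggggggggggggggggBBBBBBBBBggggggggBBBBBBBBBB bubble mid 17.5 18
20.15 13.838982771540566 [ 0.566 -0.125  0.147] [-7.476 -7.486 21.938] [-1.299  1.42   0.152] yaw 56.28529163365441
```

Call:
arm_command --targets '[{"offset":[0,0,-0.02],"rot":[0,0,5],"gripper":1},{"offset":[0,0,-0.04],"rot":[0,0,10],"gripper":1},{"offset":[0,0,-0.06],"rot":[0,0,15],"gripper":1},{"offset":[0,0,-0.08],"rot":[0,0,20],"gripper":1},{"offset":[0,0,-0.1],"rot":[0,0,25],"gripper":1},{"offset":[0,0,-0.12],"rot":[0,0,30],"gripper":1},{"offset":[0,0,-0.14],"rot":[0,0,35],"gripper":1},{"offset":[0,0,-0.15],"rot":[0,0,40],"gripper":1}]'

```text
time_s: 20.95
position: [0.5649, -0.1255, 0.1486]
tcp_rot: [[0.96, 0.279, -0.0], [0.279, -0.96, -0.007], [-0.002, 0.007, -1.0]]
force: [-9.4, -9.7, 22.4]
opening: 0.16
```

Call:
arm_command --targets '[{"offset":[0,0,0],"rot":[0,0,0],"gripper":1},{"offset":[0,0,0],"rot":[0,0,0],"gripper":1},{"offset":[0,0,0],"rot":[0,0,0],"gripper":1},{"offset":[0,0,0],"rot":[0,0,0],"gripper":1},{"offset":[0,0,0],"rot":[0,0,0],"gripper":1},{"offset":[0,0,0],"rot":[0,0,0],"gripper":1},{"offset":[0,0,0],"rot":[0,0,0],"gripper":1},{"offset":[0,0,0],"rot":[0,0,0],"gripper":1}]'

```text
time_s: 21.75
position: [0.5649, -0.1255, 0.1487]
tcp_rot: [[0.96, 0.282, 0.0], [0.282, -0.96, -0.007], [-0.002, 0.006, -1.0]]
force: [-8.3, -10.0, 21.6]
opening: 0.159
```

Call:
arm_command --targets '[{"offset":[0,0,0],"rot":[0,0,0],"gripper":1},{"offset":[0,0,0],"rot":[0,0,0],"gripper":1},{"offset":[0,0,0],"rot":[0,0,0],"gripper":1},{"offset":[0,0,0],"rot":[0,0,0],"gripper":1},{"offset":[0,0,0],"rot":[0,0,0],"gripper":1},{"offset":[0,0,0],"rot":[0,0,0],"gripper":1},{"offset":[0,0,0],"rot":[0,0,0],"gripper":1},{"offset":[0,0,0],"rot":[0,0,0],"gripper":1}]'

```text
time_s: 22.55
position: [0.5649, -0.1255, 0.1487]
tcp_rot: [[0.96, 0.282, 0.0], [0.282, -0.96, -0.007], [-0.002, 0.006, -1.0]]
force: [-9.1, -10.5, 21.6]
opening: 0.159
```

```bash
python3 -c "
from h import *
bub()"
```

```text
scene BBBBBBB.dggggggggggggggddg.BBBBBBB.dgggggggggggggggddBBBBBBBB bubble mid 1.5 14
side BBBBBB..gggggggggggggggggg.BBBBBBBBB.ggggggggggggggBBBBBBBBBB bubble mid 3.5 18
22.65 14.02832976182609 [ 0.565 -0.125  0.149] [ -9.962 -10.619  21.501] [-1.833  1.711 -0.021] yaw 16.354058860648202
```

Nearly there: the bubble is about +1 to +3.5 mm off. I'll turn 9° more, then let it settle.

Call:
arm_command --targets '[{"offset":[0,0,-0.02],"rot":[0,0,4.5],"gripper":1},{"offset":[0,0,-0.03],"rot":[0,0,9],"gripper":1},{"offset":[0,0,-0.03],"rot":[0,0,9],"gripper":1},{"offset":[0,0,-0.03],"rot":[0,0,9],"gripper":1},{"offset":[0,0,-0.03],"rot":[0,0,9],"gripper":1},{"offset":[0,0,-0.03],"rot":[0,0,9],"gripper":1},{"offset":[0,0,-0.03],"rot":[0,0,9],"gripper":1},{"offset":[0,0,-0.03],"rot":[0,0,9],"gripper":1}]'

```text
time_s: 23.45
position: [0.5647, -0.1255, 0.149]
tcp_rot: [[0.992, 0.128, -0.0], [0.128, -0.992, -0.007], [-0.001, 0.006, -1.0]]
force: [-9.0, -9.3, 22.2]
opening: 0.155
```

Call:
arm_command --targets '[{"offset":[0,0,0],"rot":[0,0,0],"gripper":1},{"offset":[0,0,0],"rot":[0,0,0],"gripper":1},{"offset":[0,0,0],"rot":[0,0,0],"gripper":1},{"offset":[0,0,0],"rot":[0,0,0],"gripper":1},{"offset":[0,0,0],"rot":[0,0,0],"gripper":1},{"offset":[0,0,0],"rot":[0,0,0],"gripper":1},{"offset":[0,0,0],"rot":[0,0,0],"gripper":1},{"offset":[0,0,0],"rot":[0,0,0],"gripper":1}]'

```text
time_s: 24.25
position: [0.5647, -0.1255, 0.149]
tcp_rot: [[0.992, 0.128, -0.0], [0.128, -0.992, -0.007], [-0.001, 0.006, -1.0]]
force: [-10.1, -10.4, 22.5]
opening: 0.161
```

```bash
python3 -c "
from h import *
bub()
C=cap('scene');S=cap('side')
t,a=prof(C,r=22);_,b=prof(S,r=22)
print([(int(x),int(p[0]),int(p[1]),int(q[0]),int(q[1])) for x,p,q in zip(t,a,b)])
o=np.zeros((410,800,3),np.uint8)
for i,q in enumerate((S,C)):
    p=proj(q,(.54,0,.1)).astype(int);x=q['frame'][p[1]-35:p[1]+35,p[0]-35:p[0]+35];o[:400,i*400:i*400+395]=cv2.resize(x,(395,400),interpolation=2)
cv2.imwrite('pics/fin.png',o[:,:,::-1])
"
```

```text
scene BBBBBBB.dggggggggggggggdd.BBBBBBB.gggggggggggggggggddBBBBBBBB bubble mid -0.5 14
side BBBBBBB.gggggggggggggggg.BBBBBBBBBBggggggggggggggggBBBBBBBBBB bubble mid 0.5 20
24.35 13.870848915057213 [ 0.565 -0.126  0.149] [-9.281 -9.457 22.56 ] [-1.801  1.848 -0.046] yaw 7.343015572824317
[(-22, 65, 122, 91, 162), (-20, 66, 122, 91, 162), (-18, 60, 111, 91, 163), (-16, 49, 89, 82, 146), (-14, 44, 76, 69, 117), (-12, 75, 104, 102, 136), (-10, 148, 169, 186, 199), (-8, 204, 213, 224, 229), (-6, 231, 234, 237, 239), (-4, 230, 234, 241, 242), (-2, 230, 234, 242, 243), (0, 231, 234, 243, 244), (2, 223, 227, 243, 244), (4, 183, 199, 233, 238), (6, 134, 166, 216, 228), (8, 78, 118, 164, 191), (10, 47, 86, 100, 143), (12, 50, 92, 75, 121), (14, 60, 111, 74, 127), (16, 64, 118, 82, 143), (18, 67, 123, 89, 158), (20, 64, 120, 90, 162), (22, 65, 119, 90, 162)]
```

View pics/fin.png

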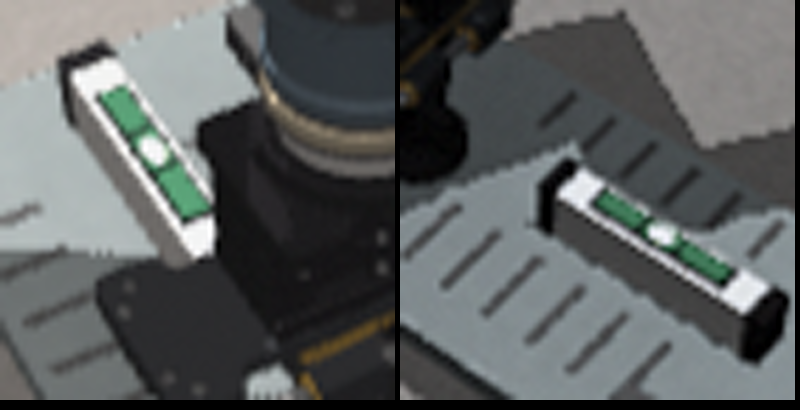

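Picture 12: the bubble sits between the two marks in both views, off by about -0.4 mm (scene) and -0.6 mm (side). The press is steady at 22 N, so I'm handing in.

```bash
python3 -c "
from rig import ticket
print(ticket.hand_in())"
```

```text
the job is handed in; nothing more can be done
None
```

I cleared both offcuts into the bin and laid the level flat on the shelf, vial up, along the pivot-to-knob line. I then gripped the knob, pressed it down and turned it about 89° clockwise. The job is handed in at about 24 s of the 72 s limit; `hand_in` gives no verdict.

**Last checks:**
- **Bubble:** it sits between the marks, off by about -0.4 mm in the scene view and -0.6 mm in the side view.
- **Knob:** the gripper still holds the wing (opening 14 mm) with a steady press of about 22 N. The seat joint can't be read directly. I take the shelf as seated because adding 10 N moved the tool only 0.5 mm, and an unseated shelf would send the bubble toward the knob end.
- **Offcuts:** after release, the camera view showed both lying in the bin.
- **Bystanders:** nothing looked disturbed in the pictures I viewed, but I didn't measure their positions again at the end.

**What disagreed:** when I lowered the level, contact came about 10 mm higher than expected, with about 14 N. The bar had probably slid down in the grip. The pictures showed both ends flat on the shelf, so I eased off and let go. About 9 N of sideways force on each of x and y also remained on the tool while pressing, probably because the tool was slightly off the knob's axis.

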